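Refit the handwheel of a grain mill on its keyed shaft

TASK

The grain mill's handwheel has been washed and must go back on. Lay the loose square steel key from the cutting board fully into the slot on top of the mill's shaft, then lift the handwheel out of the dish rack and hang it on the bare end of the shaft, hub boss and knob facing away from the mill, and let go of it there; then take it by the boss, slide it over the key until the hub is home against the brass collar, and let go. Do not drop the wheel, and leave the other things where they are.

Things in the scene. Friction and masses are not known exactly. Their poses are not given: they have to be found in the camera images.
- drive_key: Loose square bar key of bright steel, 28 x 10 x 10 mm, lying on the cutting board (board top 18 mm above the worktop). Origin: centre of its underside; x along its 28 mm length, z up. Any end or side serves. Hold it by its upper 5 mm only: its lower 4 mm goes inside the slot, and the shaft is wider than the slot.
- key_slot (a point): Centre of the floor of the key slot, on top of the mill's level shaft. x along the shaft into the mill, z up. Slot 34 mm long (x), 12 mm wide, ends closed, open upwards; floor 6.5 mm above the shaft's axis and 3.9 mm below the slot's side edges. The key lies in it lengthwise on the floor and stands 4.5 mm above the shaft. The shaft turns only stiffly (0.4 N m); the slot starts on top.
- shaft_seat (a point): Point on the shaft's axis, 100 mm above the worktop, in the face of the brass collar (38 mm across) where the hub seats. x along the axis into the mill, z up. The shaft, 24 mm thick, points to -x: slot from x = -6 to -40 mm, bare end to -68 mm (last 3 mm chamfered to 18 mm), then a 10 mm thick stud to -77 mm. In place, the handwheel's origin lies here and their axes agree.
- mill: Fixed grain mill on a wooden board, 215 x 150 mm. Origin: underside of the board's middle; its shaft points to -x. shaft_seat is at (-60, 0, 100) mm. A flange 100 mm across stands 8 mm behind the collar's face, so no finger fits between it and the rim of a seated wheel. The hopper, top 194 mm above the worktop, begins at mill x = -1 mm.
- handwheel: Loose dark handwheel, 0.55 kg, on edge in the rack. Origin: bore axis, inner end of the hub; x along the axis, inner side +x, z up through the keyway. Rim 100 mm across, 11 mm deep, x 0 to -16 mm; three spokes. Bore 26.4 mm; keyway at its top 12 mm wide, roof 19.3 mm off the axis; both flare over the inner 4 mm (32, 17 mm). Hung on the shaft it sits 1.5 mm low, keyway up by its weight.
- hub_boss (a point): Point on the handwheel's axis in the middle of its boss, handwheel x = -33 mm. The boss, in front of the rim, is 46 mm across, 34 mm long (x -16 to -50 mm); hold it by its front part (x about -37 mm), gripper clear of the rim, and lift it about 2 mm so that it slides freely. The wooden knob, 17 mm thick, x -20 to -70 mm, is 41 mm straight below the axis.
- rack: Fixed beech dish rack, 176 x 115 x 97 mm. Origin: centre of its underside. Dowels in pairs at y = +-32 mm, 29 mm apart in x, tops 97 mm up. The wheel stands in the second gap: rim centred at rack x = -14.5 mm, axis 79 mm and rim top 129 mm up, boss and knob to -x. Dowels stand beside the boss: take the rim's top, across its 16 mm width, and lift 75 mm or more. A saucer is in the last gap.
- peeler: Loose dark green peeler, 170 x 25 x 18 mm, lying at the far end of the cutting board; a bystander. Origin: centre of its underside.
- tea_tin: Loose green canister with a wooden lid, 77 x 77 x 100 mm, standing behind and between mill and rack; a bystander. Origin: centre of its underside.
- spice_jar: Loose spice jar with a dark cap, 40 x 40 x 105 mm, standing behind the rack; a bystander. Origin: centre of its underside.

How it is judged:
On the way, in this order (a step that is already met when the one before it is completed fails the run):
1. the key lies fully down in the shaft slot, let go (x of drive_key in the frame of key_slot between -0.0045 and 0.0045 m and y of drive_key in the frame of key_slot between -0.003 and 0.003 m and z of drive_key in the frame of key_slot between -0.003 and 0.003 m and angle between the x axis of drive_key and the x axis of key_slot, either way round below 0.12 rad and contact force between the fingers and drive_key below 0.1 N), for 0.2 s.
2. the handwheel hangs on the end of the shaft, boss outwards, let go, the key still in its slot (x of handwheel in the frame of shaft_seat between -0.064 and -0.02 m and y of handwheel in the frame of shaft_seat between -0.006 and 0.006 m and z of handwheel in the frame of shaft_seat between -0.006 and 0.006 m and x of drive_key in the frame of key_slot between -0.0045 and 0.0045 m and y of drive_key in the frame of key_slot between -0.003 and 0.003 m and z of drive_key in the frame of key_slot between -0.003 and 0.003 m and angle between the x axis of drive_key and the x axis of key_slot, either way round below 0.12 rad and x of hub_boss in the frame of shaft_seat below -0.015 m and contact force between the fingers and handwheel below 0.1 N and linear speed of handwheel below 0.03 m/s), for 0.2 s.
3. the handwheel is taken again by its boss (contact force between the fingers and handwheel above 2 N and distance between the grasp point and hub_boss below 0.032 m), for 0.2 s.
4. the hub is home against the collar, over the key (x of handwheel in the frame of shaft_seat above -0.0035 m and y of handwheel in the frame of shaft_seat between -0.0035 and 0.0035 m and z of handwheel in the frame of shaft_seat between -0.0035 and 0.0035 m and angle between the x axis of handwheel and the x axis of shaft_seat, either way round below 0.07 rad and x of hub_boss in the frame of shaft_seat below -0.015 m and x of drive_key in the frame of key_slot between -0.0045 and 0.0045 m and y of drive_key in the frame of key_slot between -0.003 and 0.003 m and z of drive_key in the frame of key_slot between -0.003 and 0.003 m and angle between the x axis of drive_key and the x axis of key_slot, either way round below 0.12 rad), for 0.1 s.
At the end, for the whole second after the job is handed in: Key fully in the slot (4.5 mm along, 3 mm across and in height); handwheel over it, boss outwards, hub within 3.5 mm of the collar, within 3.5 mm of the shaft's axis and 4 degrees of its direction; both at rest and let go (all of step 4 and linear speed of each of handwheel, drive_key below 0.01 m/s); the robot touches nothing.
It fails at once if the handwheel is dropped flat on the worktop (height (world z) of handwheel below 0.045 m).
It fails at once if the peeler, the tea tin or the spice jar is moved by more than 30 mm (distance of any of peeler, tea_tin, spice_jar from where it was at the start of the episode above 0.03 m).
It also fails if it takes over 64 s, if anything falls off the work surface, if the arm or the gripper's body presses on something with over 40 N, if the wrist force passes 120 N, or if a joint passes its speed limit or range.

ROBOT

A 6-joint arm with a two-finger parallel gripper is mounted at the origin on a cart in front of the work surface, level with it; the furniture and walls round the work are solid. World frame = base frame: x ahead of the robot, y to its left, z up, the work surface at z = 0. Lengths are in m, angles in rad, forces in N, time in s.
With the tool pointing down it reaches from about 0.275 to 0.75 m from the base axis. Payload 10.2 kg.
Tool frame: the origin (TCP) lies on the centre line of the jaws, within the pads' length; the fingertips stand bot.finger_overhang ahead of it and the grasp point (between the pads) lies 2 mm behind it (bot.finger_overhang is the distance from the TCP to the fingertips, in m); z points along the fingers, y is the line along which they close (so a half turn about z gives the same grasp; the last joint's range is limited). The gripper opens to 85 mm and grips with 20 to 120 N. Pads are 22 mm wide; open, the fingers measure 114 mm over their backs; the gripper's body (76 mm by 85 mm) begins 54 mm behind the grasp point. The pads swing forward as they close: fully open they stand 13 mm farther back than shut.
Start: joints at [0.947, 0.313, 1.498, -0, 1.331, -0.223], TCP at [0.205, 0.483, 0.248] pointing down, gripper open.
Joint ranges: [-2.94, 2.94], [-0.97, 2.17], [0.19, 2.56], [-1.23, 4.37], [0.02, 3.11], [-2.88, 2.88]. Speed limits (rad/s): [2.39, 2.39, 3.01, 3.14, 3.14, 3.14].

INTERFACE

Orientations are given as a 3x3 rotation matrix whose columns are the frame's x, y, z axes.
In Python, from plant import bot, camera, camera_model gives the robot as it stands. Calls block until the motion is done:
- bot.move_to(position, orientation): joint-space move of the TCP to a pose.
- bot.move_linear(position, ori=None, speed=0.15, max_force=None): straight line of the TCP; ori=None keeps the orientation; speed is the mean speed in m/s. With max_force (N) it stops when the force on the tool has changed by that much, and returns True; else False.
- bot.move_j(angles): joint-space move.
- bot.ungrasp() and bot.grasp(): open the fingers fully, or close them until they stop; the grip force is fixed at half the most.
- bot.wait(seconds).
- bot.solve_ik(position, orientation): joint angles nearest the present ones, or None.
- camera(name): name is "scene" or "top"; returns (picture, depth): 480x640x3 uint8, red, green, blue; 480x640 float32, m along the optical axis (not along the pixel's ray), 0 where there is no reading.
- camera_model(name): a dict with "intrinsics" (3x3 intrinsics, pixels), "extrinsics" (4x4, takes a point from camera to world coordinates). Camera axes: x right, y down, z forward; pixel columns grow to the right and rows downward; lengths in m; the calibration is good to about 2 mm. A picture is of the moment at which its call begins. camera_model takes no time and is no camera call.
A pose or a line that the arm cannot do raises bot.Unreachable and nothing moves.
- bot.close_job(): hands the job in; it is judged then, once.
Readings, each from a call of its own:
- bot.current_clock(): time.
- bot.current_joint_pos(): joint angles.
- bot.current_joint_velocities(): joint speeds.
- bot.current_joint_torque(): joint torques, N m.
- bot.current_ee_pos(): TCP position.
- bot.current_orientation(): TCP orientation.
- bot.current_ft_force(): force on the tool from outside, world axes, zero at the start.
- bot.current_wrist_torque(): the same for the moment, N m.
- bot.current_finger_gap(): finger opening in m.
- bot.current_grip_force(): force on a finger pad.
Only numpy, scipy, OpenCV 4.12 (cv2) and the standard library are available. Lean on these libraries where they do the work, as an engineer would, in place of code of your own. Each camera call takes 0.05 s, during which the arm holds its last target. There are 200 camera calls.

## Working session

There is one attempt and no reset: what is moved stays moved. The work goes in short steps, each a Python script; the robot and the scene stay as the last script left them, time stands still between calls to the robot, and variables do not carry over. Pictures are saved under pics/ and viewed, at most 10 in all, crops included, and the job is handed in when it is done.

```bash
ls; mkdir -p pics
python3 - <<'E'
from plant import bot,camera,camera_model
import cv2,numpy as np
for n in("scene","top"):
    p,d=camera(n); cv2.imwrite(f"pics/{n}0.png",p[:,:,::-1]); np.save(f"{n}0.npy",d); np.save(f"{n}0p.npy",p)
    m=camera_model(n); print(n,np.round(m["intrinsics"],1).tolist(),np.round(m["extrinsics"],3).tolist())
print(bot.finger_overhang,bot.current_clock(),np.round(bot.current_orientation(),3).tolist(),bot.current_finger_gap())
E
```

```text
pics
scene [[542.8, 0.0, 323.8], [0.0, 542.8, 242.5], [0.0, 0.0, 1.0]] [[0.887, -0.232, 0.4, 0.091], [-0.462, -0.435, 0.773, -1.003], [-0.005, -0.87, -0.493, 0.709], [0.0, 0.0, 0.0, 1.0]]
top [[512.6, 0.0, 321.9], [0.0, 512.6, 242.6], [0.0, 0.0, 1.0]] [[0.003, -0.992, 0.126, 0.455], [-1.0, -0.002, 0.012, -0.012], [-0.012, -0.126, -0.992, 1.366], [0.0, 0.0, 0.0, 1.0]]
0.017 0.1 [[-0.921, 0.39, -0.001], [0.39, 0.921, -0.001], [0.0, -0.001, -1.0]] 0.08519491679848792
```

View pics/scene0.png

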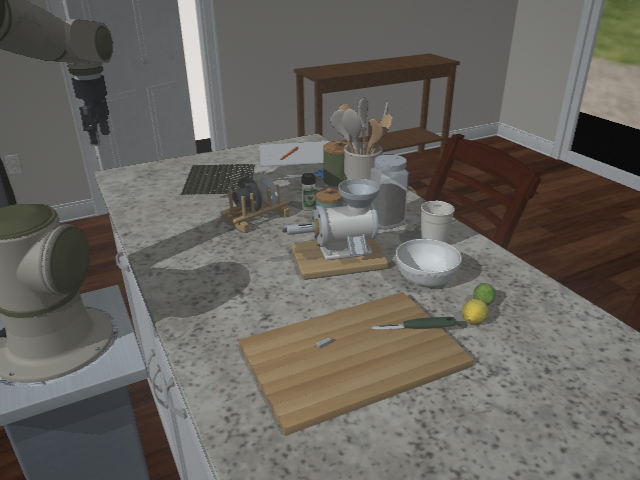

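View pics/top0.png

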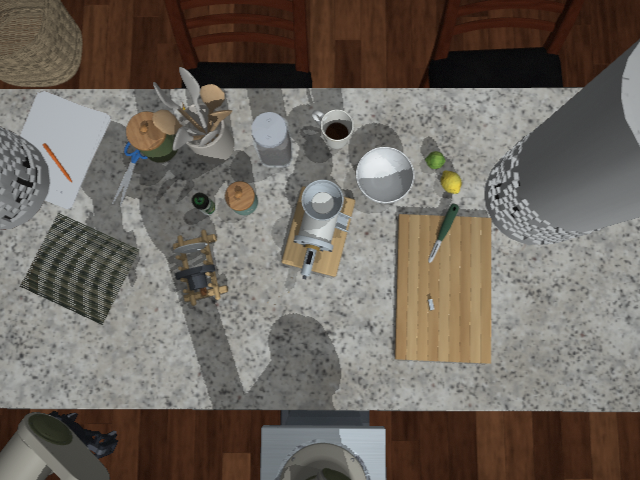

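Run:
```python
import cv2,numpy as np
p=np.load("top0p.npy")[:,:,::-1]
r=lambda i,x0,y0,w,h,s:cv2.resize(i[y0:y0+h,x0:x0+w],(w*s,h*s),interpolation=cv2.INTER_CUBIC)
a=r(p,275,180,80,100,5); b=r(p,165,225,70,100,5)[:, :]; 
cv2.imwrite("pics/c1.png",np.hstack([a,b]))
k=r(p,415,285,32,32,12)
s=np.load("scene0p.npy")[:,:,::-1]
cv2.imwrite("pics/c2.png",np.hstack([k,r(s,275,210,64,64,6)]))
```

```text
(no output)
```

View pics/c1.png

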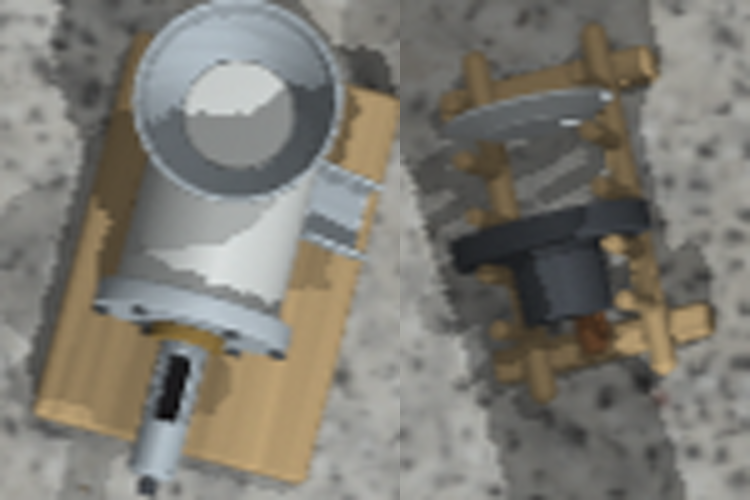

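View pics/c2.png

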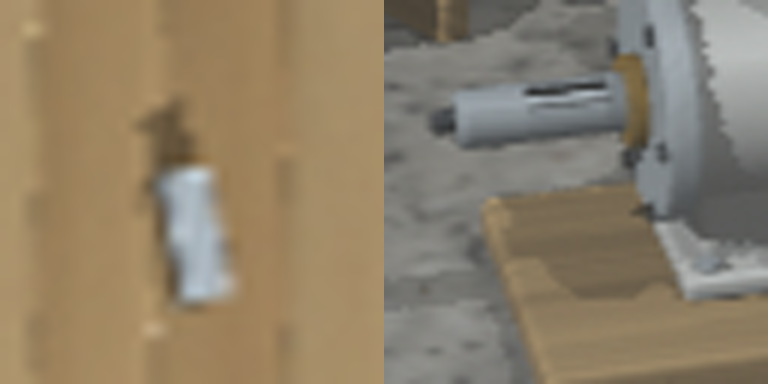

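```bash
cat > h.py <<'E'
import numpy as np,cv2
from plant import bot,camera,camera_model
from scipy.optimize import least_squares
def cloud(n,d):
    m=camera_model(n);K=m["intrinsics"];E=m["extrinsics"]
    v,u=np.mgrid[:480,:640]
    c=np.stack([(u-K[0,2])/K[0,0]*d,(v-K[1,2])/K[1,1]*d,d],-1)
    return c@E[:3,:3].T+E[:3,3]
def onplane(n,uv,z):
    m=camera_model(n);K=m["intrinsics"];E=m["extrinsics"]
    r=np.array([(uv[0]-K[0,2])/K[0,0],(uv[1]-K[1,2])/K[1,1],1])@E[:3,:3].T
    return E[:3,3]+r*(z-E[2,3])/r[2]
E
python3 - <<'E'
from h import *
P={n:cloud(n,np.load(n+"0.npy")) for n in("top","scene")}
I={n:np.load(n+"0p.npy").astype(int) for n in P}
# noise/height checks
T=P["top"]; S=P["scene"]
print("bench z top",np.median(T[330:340,180:190,2]),T[330:340,180:190,2].std(),"scene",np.median(S[400:420,560:580,2]),"board",np.median(T[320:350,410:480,2]),np.median(S[370:390,300:340,2]))
# key: grey pixels on board
for n,(x0,x1,y0,y1) in dict(top=(415,447,285,317),scene=(308,340,328,356)).items():
    img=I[n][y0:y1,x0:x1]; sat=img.max(-1)-img.min(-1); m=(sat<40)&(img.mean(-1)>120)
    ys,xs=np.nonzero(m); print(n,"key n",len(xs),"uv",xs.mean()+x0,ys.mean()+y0)
    q=P[n][y0:y1,x0:x1][m]; print(" z",np.round(np.percentile(q[:,2],[5,50,95]),4), "mean",q.mean(0))
    t=np.array([onplane(n,(x+x0,y+y0),.028) for x,y in zip(xs,ys)])
    r=cv2.minAreaRect((t[:,:2]*1e3).astype(np.float32)); print(" centre@28mm",t.mean(0),"rect",r)
# clouds of shaft: rough region
for n in P:
    p=P[n]; m=(p[...,2]>.085)&(p[...,2]<.118)&(np.hypot(p[...,0]-.43,p[...,1]-.03)<.15)
    q=p[m]; print(n,len(q),q.min(0),q.max(0))
print("shaft px", [np.round(T[v,u],3).tolist() for u,v in((306,272),(309,262),(311,252),(304,277),(313,241))])
print("wheel px",[np.round(T[v,u],3).tolist() for u,v in((178,276),(195,271),(212,268),(194,284))])
print("hopper",np.round(T[190,305],3),"flange",np.round(T[238,297],3),np.round(T[248,331],3))
E
```

```text
bench z top -0.0001376030522913796 0.1360580881758382 scene -0.0006601149562021069 board 0.019030557355465327 0.01871891457393049
top key n 49 uv 431.0 304.0
 z [0.0192 0.0284 0.0331] mean [ 0.46480773 -0.26791257  0.08188668]
 centre@28mm [ 0.46526179 -0.27858287  0.028     ] rect ((465.2725830078125, -278.5820007324219), (26.95394515991211, 11.184575080871582), 10.110075950622559)
scene key n 61 uv 322.11475409836066 341.6393442622951
 z [0.0225 0.028  0.0306] mean [ 0.45535906 -0.28980434  0.03874731]
 centre@28mm [ 0.46114881 -0.27834074  0.028     ] rect ((461.1855773925781, -277.46942138671875), (33.44566345214844, 13.242122650146484), 16.46295738220215)
top 196 [0.52698692 0.02493966 0.0978227 ] [0.57925286 0.0572191  0.11491357]
scene 228 [0.52440118 0.01996269 0.09072234] [0.57973736 0.0531685  0.11450166]
shaft px [[0.541, 0.042, 0.112], [0.567, 0.035, 0.103], [0.591, 0.03, 0.108], [0.53, 0.047, 0.104], [0.613, 0.024, 0.149]]
wheel px [[0.53, 0.354, 0.118], [0.542, 0.31, 0.131], [0.552, 0.277, 0.095], [0.512, 0.319, 0.099]]
hopper [0.729 0.042 0.189] flange [0.623 0.063 0.132] [ 0.601 -0.019  0.114]
```

```bash
cat > m.py <<'E'
from h import *
def proj(n,p):
    m=camera_model(n);K=m["intrinsics"];E=m["extrinsics"]
    c=(np.asarray(p)-E[:3,3])@E[:3,:3]; return (c[...,:2]/c[...,2:])*[K[0,0],K[1,1]]+K[:2,2]
if __name__=="__main__":
  for n in("top","scene"):
    p=cloud(n,np.load(n+"0.npy")); I=np.load(n+"0p.npy")
    m=(p[...,2]>.08)&(p[...,2]<.122)&(p[...,0]>.535)&(p[...,0]<.583)&(abs(p[...,1]-.037)<.035)
    v,u=np.nonzero(m); t=np.array([onplane(n,(a,b),.1) for a,b in zip(u,v)])[:,:2]
    c=t.mean(0)
    for _ in range(10):
        # direction: fit y = a + b x on points within half-width
        w=abs((t-c)@(np.array([0,1])))<.06
        sl=np.polyfit(t[w][:,0],t[w][:,1],1)
        d0=np.array([1,sl[0]])/np.hypot(1,sl[0])
    print(n,len(t),"centroid",c,"yaw lsq",np.degrees(np.arctan(sl[0])),"y at x=.56",np.polyval(sl,.56))
    r=cv2.minAreaRect((t*1e3).astype(np.float32));print(r)
    d=p; 
  # raw masks
    vv,uu=v.min()-2,u.min()-2
    print("\n".join("".join("#" if x else "." for x in row) for row in m[vv:v.max()+3,uu:u.max()+3]),uu,vv)
E
python3 m.py
```

```text
top 188 centroid [0.55990815 0.04022465] yaw lsq -13.758986747258417 y at x=.56 0.04020215863540336
((560.116943359375, 40.46002960205078), (24.026582717895508, 51.05636215209961), 76.31907653808594)
...................
...................
.......##########..
......##########...
......##########...
......##########...
......##########...
.....##########....
.....##########....
.....##########....
.....##########....
....##########.....
....##########.....
....##########.....
....##########.....
...##########......
...##########......
...##########......
..###########......
...#########.......
...#######.#.......
...................
................... 298 254
scene 205 centroid [0.56282911 0.03952321] yaw lsq 1.7775589436995234 y at x=.56 0.03943541371055868
((562.6094970703125, 40.2427978515625), (51.31853485107422, 55.201717376708984), 72.59113311767578)
............................
............................
...............#.####.......
......################......
..#######################...
...#####################....
...#####################....
....######################..
....#####################...
.....#####################..
....#####################...
.....###################....
.....###########............
...####.....................
............................
............................ 285 221
```

```bash
cat > m2.py <<'E'
from m import *
res={}
for n in("top","scene"):
    p=cloud(n,np.load(n+"0.npy")); I=np.load(n+"0p.npy")
    m=(p[...,2]>.08)&(p[...,2]<.122)&(abs(p[...,1]-.037)<.04)&(p[...,0]>.5)&(p[...,0]<.62)
    pts=[]
    if n=="top":
        for v in range(258,273):
            u=np.nonzero(m[v,290:325])[0]+290; pts.append(onplane(n,((u.min()+u.max())/2,v),.1))
    else:
        for uu in range(291,309):
            v=np.nonzero(m[215:240,uu])[0]+215; pts.append(onplane(n,(uu,(v.min()+v.max())/2),.1))
    q=np.array(pts)[:,:2]; sl,b=np.polyfit(q[:,0],q[:,1],1); r=q[:,1]-np.polyval([sl,b],q[:,0])
    th=np.arctan(sl); print(n,"yaw",np.degrees(th),"y@.56",sl*.56+b,"rms",r.std())
    res[n]=(sl,b)
    g=cv2.cvtColor(I,cv2.COLOR_RGB2GRAY).astype(np.float32); sat=(I.max(-1).astype(int)-I.min(-1)).astype(np.float32)
    dx=np.array([np.cos(th),np.sin(th)])
    s=np.arange(-.05,.07,.002)
    for z in(.112,):
        P=np.array([[.56+a*dx[0],sl*.56+b+a*dx[1],z] for a in s]); uv=proj(n,P).astype(np.float32)
        f=lambda im:cv2.remap(im,uv[None,:,0].copy(),uv[None,:,1].copy(),cv2.INTER_LINEAR)[0]
        print(" ".join(f"{int(a*1000)}:{int(x)}/{int(y)}" for a,x,y in zip(np.round(s,3),f(g),f(sat))))
E
python3 m2.py
```

```text
top yaw -13.90645645173869 y@.56 0.04021738833556446 rms 0.0006316619961517226
-50:156/4 -48:158/5 -46:158/4 -44:159/4 -42:163/4 -40:167/5 -38:168/5 -36:139/5 -34:77/8 -32:70/8 -30:68/7 -28:78/8 -26:115/12 -24:176/19 -22:173/17 -20:171/17 -18:171/17 -16:171/17 -14:169/18 -12:170/17 -10:169/17 -8:169/17 -6:169/17 -4:169/17 -2:167/17 0:155/16 2:102/11 4:21/1 6:21/1 8:25/2 10:27/2 12:27/2 14:26/2 16:26/3 18:27/3 20:27/3 22:26/3 24:27/2 26:26/2 28:27/2 30:28/1 32:30/0 34:45/4 36:118/12 38:146/14 40:134/12 42:130/14 44:116/63 46:109/71 48:106/64 50:110/46 52:138/14 54:157/14 56:178/17 58:188/18 60:186/17 62:184/17 64:179/17 66:165/16 68:143/11
scene yaw -16.97619765951729 y@.56 0.040857009034167446 rms 0.0010181763729028319
-50:126/4 -48:127/4 -46:125/4 -44:123/4 -42:120/4 -40:120/5 -38:121/5 -36:120/4 -34:122/4 -32:126/4 -30:129/4 -28:129/3 -26:130/4 -24:137/9 -22:133/9 -20:129/8 -18:127/7 -16:128/7 -14:132/7 -12:133/7 -10:134/8 -8:139/10 -6:141/11 -4:140/11 -2:138/12 0:138/11 2:129/9 4:114/6 6:111/5 8:112/6 10:113/6 12:110/6 14:109/6 16:113/7 18:115/8 20:119/9 22:126/10 24:126/9 26:127/9 28:118/8 30:112/8 32:109/7 34:112/8 36:131/10 38:126/10 40:117/9 42:112/27 44:109/49 46:105/55 48:104/54 50:106/31 52:119/12 54:130/7 56:138/11 58:153/12 60:161/13 62:163/13 64:163/14 66:162/13 68:158/13
```

Run:
```python
from m import *
for n in("top","scene"):
    p=cloud(n,np.load(n+"0.npy")); I=np.load(n+"0p.npy").astype(int)
    dark=(I.mean(-1)<95)&(I.max(-1)-I.min(-1)<25)
    box=(abs(p[...,0]-.53)<.08)&(abs(p[...,1]-.315)<.09)
    # rim strip (upper part)
    m=dark&box&(p[...,2]>.112)&(p[...,2]<.14); q=p[m]
    r=cv2.minAreaRect((q[:,:2]*1e3).astype(np.float32))
    sl,b=np.polyfit(q[:,1],q[:,0],1); print(n,"rim",len(q),q.mean(0),"rect",r,"slope deg",np.degrees(np.arctan(sl)),"x@y=.315",sl*.315+b, "resid",(q[:,0]-sl*q[:,1]-b).std())
    if n=="top":
        v,u=np.nonzero(dark&(p[...,2]>.06)&box)
        v0,u0=v.min()-1,u.min()-1
        for row in range(v0,v.max()+2): print(row,"".join((chr(ord('a')+int(np.clip((p[row,c,2]-.04)/.005,0,25))) if dark[row,c] else ".") for c in range(u0,u.max()+2)))
        print("u0",u0)
        # boss
        for v in range(279,290):
            u=np.nonzero(dark[v]&box[v]&(p[v,:,2]>.07))[0]; print(v,u.min(),u.max(),onplane(n,((u.min()+u.max())/2,v),.079)) if len(u) else None
```

```text
top rim 202 [0.54227926 0.32074976 0.12404889] rect ((541.8815307617188, 322.5967712402344), (16.83203125, 75.2271728515625), 14.248941421508789) slope deg -13.628308085160581 x@y=.315 0.5436732843546636 resid 0.00487595482527536
142 ...zz......zzzz.....z.......zz.................................................................................aa..........aaaaaa.p.................................mlkjihgfdbz................ezbaaa.aaa........de......
143 .z..z......zzz.....zzz......zzz............................................................................................aa..a....................................nkjjihgedb...................aaaa...........dc.......
144 .z...z.....zzzz....zz......zzzzzz.................................................................................................................................nmklkiihfedb............aa..................ay.........
145 .z.........zz.......z...........zz..................................................................................aa........a....aa.............................llkjjhhffdda..........aaaaa...........
[... 28228 characters left out ...]
 206 [0.52284076 0.32749017 0.079     ]
281 181 206 [0.5203325  0.32614058 0.079     ]
282 188 206 [0.51784697 0.31722611 0.079     ]
283 188 208 [0.51534505 0.31461946 0.079     ]
284 188 206 [0.51282996 0.31705486 0.079     ]
285 188 207 [0.51032696 0.31570939 0.079     ]
286 189 208 [0.50782893 0.31310509 0.079     ]
287 189 201 [0.50529882 0.32183568 0.079     ]
288 189 197 [0.50278077 0.32678562 0.079     ]
289 183 194 [0.50024488 0.33802903 0.079     ]
scene rim 113 [0.54055307 0.31086574 0.12255473] rect ((554.8767700195312, 312.2618408203125), (73.89500427246094, 78.85391235351562), 75.3866958618164) slope deg -15.598946358774397 x@y=.315 0.5393988505014322 resid 0.008048737556969816
```

```bash
cat >> h.py <<'E'
def down(deg):
    a=np.radians(deg);y=np.array([np.cos(a),np.sin(a),0]);z=np.array([0,0,-1.]);return np.column_stack([np.cross(y,z),y,z])
YM=-14.0; MA=np.array([np.cos(np.radians(YM)),np.sin(np.radians(YM))])   # mill axis, into the mill
SEAT=np.array([.56,.0403])+.0418*MA
SLOT=SEAT-.023*MA
YW=14.0; WA=np.array([np.cos(np.radians(YW)),np.sin(np.radians(YW))])
WR=np.array([.5419,.3226])                                                # rim centre
KEY=np.array([.4652,-.2790]); YK=10.
def st(t=""):
    print(t,"t",round(bot.current_clock(),2),"p",np.round(bot.current_ee_pos(),4),"F",np.round(bot.current_ft_force(),1),"gap",round(bot.current_finger_gap(),4),"grip",round(bot.current_grip_force(),1))
E
python3 - <<'E'
from h import *
print(SEAT,SLOT)
poses=dict(key=(KEY,.04,YK+90),slot=(SLOT,.129,YM+90),slotU=(SLOT,.17,YM+90),rim=(WR,.1345,YW),rimU=(WR,.225,YW),hang=(SEAT-.048*MA,.1555,YM),pre=(SEAT-.13*MA,.1555,YM),boss=(SEAT-.077*MA,.104,YM+90))
for k,(p,z,a) in poses.items():
    for d in(0,180):
        q=bot.solve_ik(np.r_[p,z],down(a+d)); print(k,a+d,None if q is None else np.round(q,2))
E
```

```text
[0.60055836 0.03018766] [0.57824156 0.03575187]
key 100.0 [-0.76  0.6   1.66 -0.    0.88 -2.5 ]
key 280.0 [-0.76  0.6   1.66 -0.    0.88  0.64]
slot 76.0 [-0.14  0.54  1.48 -0.    1.12 -1.47]
slot 256.0 [-0.14  0.54  1.48 -0.    1.12  1.67]
slotU 76.0 [-0.14  0.5   1.44 -0.    1.21 -1.47]
slotU 256.0 [-0.14  0.5   1.44 -0.    1.21  1.67]
rim 14.0 [ 0.35  0.64  1.3  -0.    1.2   0.11]
rim 194.0 None
rimU 14.0 [ 0.35  0.57  1.18 -0.    1.39  0.11]
rimU 194.0 None
hang -14.0 [-0.14  0.47  1.53 -0.    1.15  0.11]
hang 166.0 None
pre -14.0 [-0.12  0.31  1.76 -0.    1.07  0.13]
pre 166.0 None
boss 76.0 [-0.13  0.48  1.67 -0.    1.   -1.46]
boss 256.0 [-0.13  0.48  1.67 -0.    1.    1.69]
```

Run:
```python
from h import *
R=down(YK-90)
bot.move_to(np.r_[KEY,.25],R); st("hover")
bot.move_linear(np.r_[KEY,.075],speed=.25)
hit=bot.move_linear(np.r_[KEY,.040],speed=.08,max_force=6); st(f"down {hit}")
bot.grasp(); st("grasp")
p,d=camera("scene"); cv2.imwrite("pics/k1.png",cv2.resize(p[290:390,260:380,::-1],None,fx=5,fy=5,interpolation=cv2.INTER_CUBIC))
```

```text
hover t 2.93 p [ 0.4655 -0.2784  0.25  ] F [ 0.5 -1.5  1.6] gap 0.0854 grip 0.0
down False t 4.37 p [ 0.4653 -0.2792  0.0403] F [ 0.1  0.1 -0.3] gap 0.0856 grip 0.0
grasp t 5.06 p [ 0.4653 -0.2791  0.0403] F [-1.   1.   4.5] gap 0.0078 grip 59.0
```

View pics/k1.png

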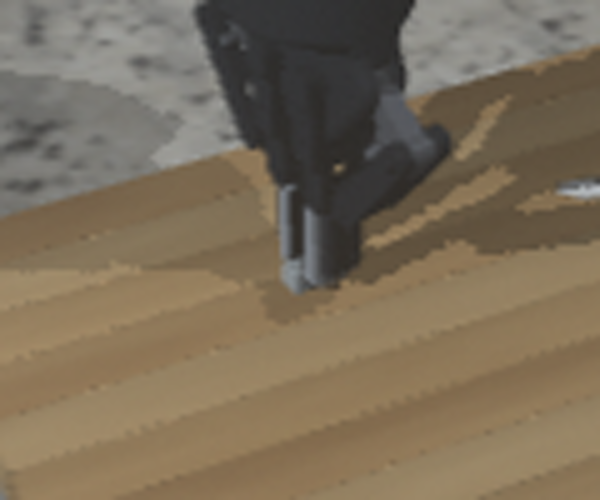

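Run:
```python
from h import *
bot.ungrasp(); bot.move_linear(np.r_[KEY,.065],speed=.2)
bot.move_linear(np.r_[KEY-[.06,.01],.065],speed=.25); bot.grasp(); st("shut")
bot.move_linear(np.r_[KEY-[.06,.01],.042],speed=.15)
h=bot.move_linear(np.r_[KEY-[.06,.01],.028],speed=.03,max_force=4); st(f"touch {h}")
bot.move_linear(np.r_[KEY-[.06,.01],.065],speed=.2); bot.ungrasp()
bot.move_linear(np.r_[KEY,.065],speed=.25)
p,d=camera("top"); cv2.imwrite("pics/k2.png",cv2.resize(p[280:324,410:450,::-1],None,fx=10,fy=10,interpolation=cv2.INTER_CUBIC)); st()
```

```text
shut t 7.28 p [ 0.4052 -0.289   0.065 ] F [-0.2  0.5 -0.8] gap -0.0003 grip 0.0
touch True t 7.92 p [ 0.4056 -0.2895  0.0356] F [-2.   0.6  9.4] gap 0.0001 grip 4.2
 t 9.44 p [ 0.4648 -0.2787  0.0647] F [ 0.2 -0.2  0.5] gap 0.0854 grip 0.0
```

Run:
```python
from h import *
bot.move_linear(np.r_[KEY,.0405],speed=.15); bot.grasp(); st("grasp")
bot.move_linear(np.r_[KEY,.10],speed=.2); st("up")
bot.move_linear(np.r_[KEY,.22],speed=.35)
R=down(YM-90+180+180) # = 256 deg
R=down(256)
bot.move_to(np.r_[SLOT,.20],R); 
bot.move_linear(np.r_[SLOT,.145],speed=.2); st("above")
h=bot.move_linear(np.r_[SLOT,.129],speed=.03,max_force=5); st(f"down {h}")
```

```text
grasp t 10.45 p [ 0.4653 -0.2791  0.0408] F [-1.4  0.6  4.7] gap 0.0072 grip 59.0
up t 10.9 p [ 0.4651 -0.2789  0.0999] F [ 0.4 -0.3 -0.5] gap 0.0075 grip 58.7
above t 13.08 p [0.5785 0.035  0.1455] F [ 0.   0.3 -0.1] gap 0.0074 grip 58.7
down True t 13.55 p [0.5785 0.0357 0.1322] F [-1.1 -0.4  5.6] gap 0.0072 grip 59.5
```

Run:
```python
from h import *
n=np.array([-MA[1],MA[0]])
for a,b in[(0,.0012),(0,-.0012),(0,.0024),(0,-.0024),(.002,.0008),(.002,-.0008),(-.002,.0008),(-.002,-.0008),(.0025,.002),(-.0025,.002),(.0025,-.002),(-.0025,-.002)]:
    c=SLOT+a*MA+b*n
    bot.move_linear(np.r_[c,.1355],speed=.04)
    h=bot.move_linear(np.r_[c,.1288],speed=.03,max_force=6); z=bot.current_ee_pos()[2]
    print(a,b,h,np.round(z,4),np.round(bot.current_wrist_torque(),2),round(bot.current_clock(),1))
    if z<.1303: break
st()
p,d=camera("scene"); cv2.imwrite("pics/s1.png",cv2.resize(p[180:260,260:360,::-1],None,fx=6,fy=6,interpolation=cv2.INTER_CUBIC))
```

```text
0 0.0012 True 0.1322 [0.01 0.2  0.06] 14.0
0 -0.0012 True 0.1288 [ 0.07  0.19 -0.04] 14.6
 t 14.57 p [0.578  0.0345 0.1288] F [-0.4  0.4  4.9] gap 0.0075 grip 59.4
```

View pics/s1.png

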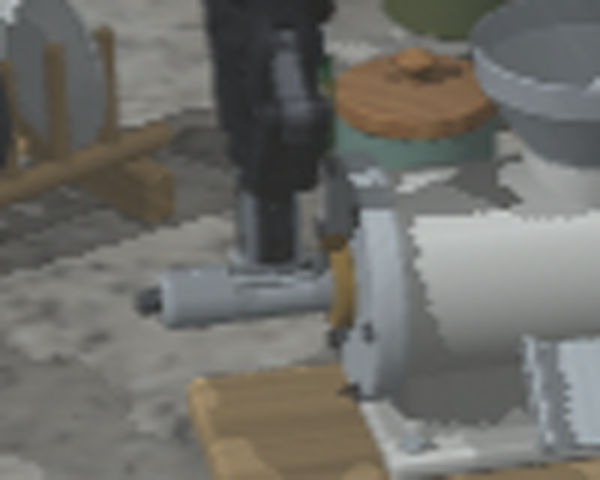

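Run:
```python
from h import *
bot.ungrasp(); p=bot.current_ee_pos(); bot.move_linear(np.r_[p[:2],.165],speed=.15)
R=down(YW); bot.move_linear(np.r_[p[:2],.25],speed=.35); bot.move_to(np.r_[WR,.25],R); st()
P,d=camera("top"); S,d2=camera("scene")
np.save("top1.npy",d);np.save("top1p.npy",P);np.save("scene1.npy",d2)
r=lambda i,x0,y0,w,h,s:cv2.resize(i[y0:y0+h,x0:x0+w,::-1],(w*s,h*s),interpolation=cv2.INTER_CUBIC)
cv2.imwrite("pics/s2.png",np.hstack([r(P,290,232,40,50,8),r(S,280,215,50,50,8)]))
```

```text
t 17.52 p [0.542  0.322  0.2493] F [0.7 0.7 1.2] gap 0.0851 grip 0.0
```

View pics/s2.png

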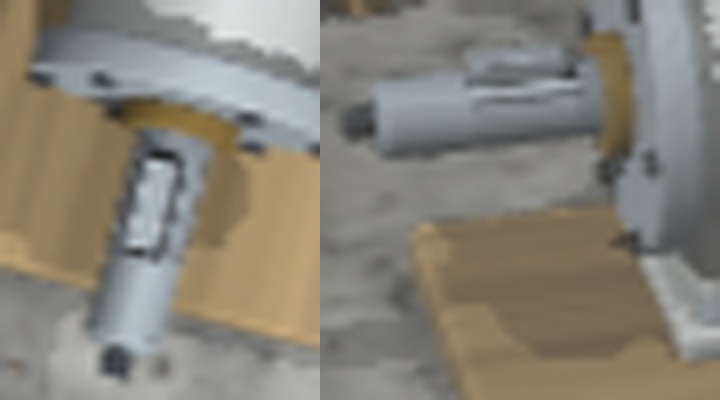

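```bash
cat >> h.py <<'E'
n_=np.array([-MA[1],MA[0]]); SEAT=SEAT-.0015*n_; SLOT=SLOT-.0015*n_; WR=WR+[0,-.0015]
E
python3 - <<'E'
from h import *
bot.move_linear(np.r_[WR,.16],speed=.25)
h=bot.move_linear(np.r_[WR,.134],speed=.08,max_force=8); st(f"rim {h}")
bot.grasp(); st("grasp"); zg=bot.current_ee_pos()[2]
bot.move_linear(np.r_[WR,.15],speed=.08); st("lift1")
bot.move_linear(np.r_[WR,.235],speed=.2); st("lift2")
pre=SEAT-.105*MA
bot.move_to(np.r_[pre,.235],down(YM)); st("pre")
P,d=camera("top"); S,d2=camera("scene")
r=lambda i,x0,y0,w,h,s:cv2.resize(i[y0:y0+h,x0:x0+w,::-1],(w*s,h*s),interpolation=cv2.INTER_CUBIC)
cv2.imwrite("pics/w1.png",np.hstack([r(P,265,225,70,100,5),r(S,235,160,90,100,5)]))
E
```

```text
rim False t 18.61 p [0.542  0.3212 0.1343] F [-0.1  0.4 -0. ] gap 0.0856 grip 0.0
grasp t 19.25 p [0.5422 0.3212 0.1343] F [0.1 1.2 1.2] gap 0.0143 grip 60.1
lift1 t 19.6 p [0.5417 0.3211 0.15  ] F [ 1.2  1.1 -4.2] gap 0.0143 grip 59.3
lift2 t 20.18 p [0.5413 0.3209 0.2333] F [-0.8 -0.6 -5.9] gap 0.0136 grip 59.3
pre t 21.23 p [0.4986 0.0549 0.2348] F [-0.3  1.  -5.2] gap 0.0145 grip 59.3
```

View pics/w1.png

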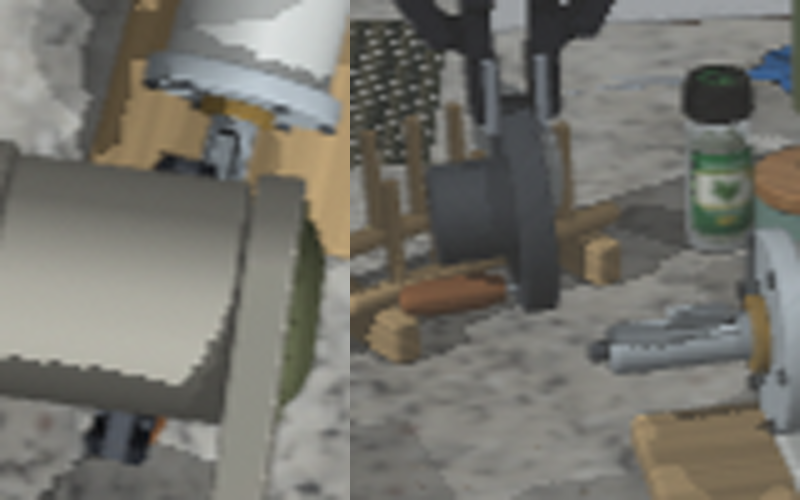

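Run:
```python
from h import *
T=lambda s,z=.1553:np.r_[SEAT+(s-.008)*MA,z]
bot.move_linear(T(-.097),speed=.2); st("pre low")
h=bot.move_linear(T(-.062),speed=.08,max_force=8); st(f"a {h}")
if not h:
    h=bot.move_linear(T(-.041),speed=.05,max_force=8); st(f"b {h}")
S,d2=camera("scene"); np.save("scene2.npy",d2)
r=lambda i,x0,y0,w,h,s:cv2.resize(i[y0:y0+h,x0:x0+w,::-1],(w*s,h*s),interpolation=cv2.INTER_CUBIC)
cv2.imwrite("pics/w2.png",r(S,250,170,90,90,6))
```

```text
pre low t 21.88 p [0.499  0.0545 0.1561] F [-0.4  0.4 -5.1] gap 0.0143 grip 59.3
a False t 22.47 p [0.5322 0.0457 0.1556] F [-0.7 -0.5 -5.5] gap 0.0144 grip 59.3
b False t 23.03 p [0.5527 0.0406 0.1552] F [ 0.6  0.8 -5.8] gap 0.0141 grip 59.3
```

View pics/w2.png

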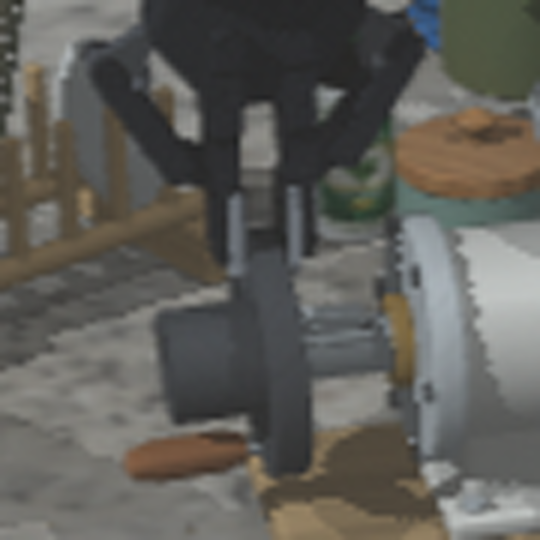

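Run:
```python
from h import *
T=lambda s,z=.1553:np.r_[SEAT+(s-.008)*MA,z]
bot.move_linear(T(-.043),speed=.05)
h=bot.move_linear(T(-.043,.1538),speed=.02,max_force=3); st(f"low {h}")
bot.ungrasp(); st("open"); bot.move_linear(T(-.043,.20),speed=.12); st("up")
q=SEAT-.08*MA
bot.move_linear(np.r_[q,.22],speed=.2); 
P,d=camera("top");S,d2=camera("scene"); np.save("scene3.npy",d2); np.save("scene3p.npy",S)
r=lambda i,x0,y0,w,h,s:cv2.resize(i[y0:y0+h,x0:x0+w,::-1],(w*s,h*s),interpolation=cv2.INTER_CUBIC)
cv2.imwrite("pics/w3.png",r(S,250,170,90,90,6))
```

```text
low False t 23.58 p [0.5508 0.0408 0.1541] F [-1.6 -2.  -1.8] gap 0.0144 grip 59.7
open t 24.27 p [0.5507 0.0411 0.1538] F [ 0.7  0.  -0.6] gap 0.0855 grip 0.0
up t 24.81 p [0.5505 0.0411 0.1995] F [ 0.3  0.8 -0.4] gap 0.0853 grip 0.0
```

View pics/w3.png

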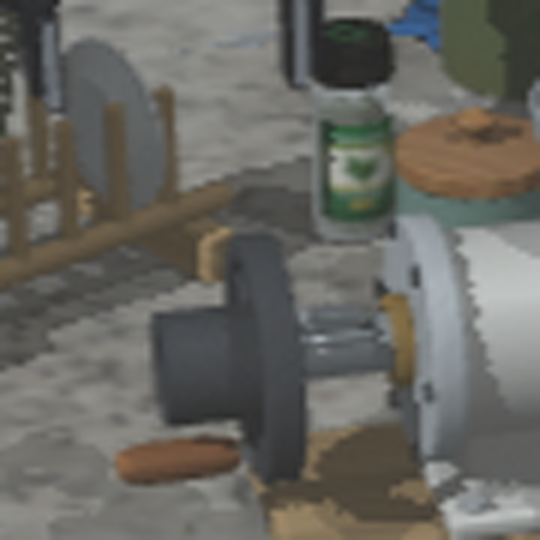

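Run:
```python
from h import *
B=lambda s,z:np.r_[SEAT+s*MA,z]
bot.move_to(B(-.080,.22),down(YM+90))
bot.move_linear(B(-.080,.15),speed=.2)
h=bot.move_linear(B(-.080,.1035),speed=.1,max_force=6); st(f"at boss {h}")
if not h:
    bot.grasp(); st("grasp"); bot.wait(.3)
    print("torque",np.round(bot.current_wrist_torque(),2))
    h=bot.move_linear(B(-.080,.1052),speed=.02); bot.wait(.2); f=bot.current_ft_force(); st("lift"); print("axial",f[:2]@MA,"lat",f[:2]@n_,"torque",np.round(bot.current_wrist_torque(),2))
```

```text
at boss False t 27.75 p [0.523  0.048  0.1043] F [0.  0.8 0. ] gap 0.0852 grip 0.0
grasp t 28.2 p [0.5228 0.0478 0.1041] F [-1.6 -1.1  5.3] gap 0.0443 grip 61.3
torque [-0.31  0.21 -0.05]
lift t 28.95 p [0.5223 0.0481 0.1049] F [-1.7 -0.7 -3.8] gap 0.0443 grip 61.9
axial -1.4991047956972523 lat -1.0609557459007577 torque [-0.06  0.22 -0.03]
```

Run:
```python
from h import *
B=lambda s,z:np.r_[SEAT+s*MA,z]
bot.move_linear(B(-.080,.1057),speed=.02); st("lift")
def sl(s,z=.1057,F=10):
    h=bot.move_linear(B(s,z),speed=.04,max_force=F); p=bot.current_ee_pos(); f=bot.current_ft_force()
    print(s,h,"s",round((p[:2]-SEAT)@MA,4),"z",round(p[2],4),"ax/lat/z",np.round([f[:2]@MA,f[:2]@n_,f[2]],1),np.round(bot.current_wrist_torque(),2),round(bot.current_clock(),1)); return h
for s in(-.070,-.060,-.050,-.042,-.037):
    if sl(s): break
```

```text
lift t 29.2 p [0.5224 0.0482 0.1055] F [ 0.9  0.  -6.5] gap 0.044 grip 61.7
-0.07 False s -0.0699 z 0.1056 ax/lat/z [ 0.3  0.7 -5.1] [0.03 0.2  0.03] 29.6
-0.06 False s -0.0599 z 0.1056 ax/lat/z [ 0.1  0.4 -5.8] [ 0.01  0.12 -0.01] 30.0
-0.05 False s -0.0499 z 0.1056 ax/lat/z [-0.3 -0.9 -5.6] [0.07 0.17 0.02] 30.4
-0.042 False s -0.0418 z 0.1056 ax/lat/z [ 0.7 -1.  -6.3] [0.04 0.1  0.01] 30.8
-0.037 False s -0.0378 z 0.1053 ax/lat/z [-5.7  0.2 -4. ] [ 0.2   0.84 -0.08] 31.0
```

Run:
```python
from h import *
B=lambda s,z:np.r_[SEAT+s*MA,z]
h=bot.move_linear(B(-.030,.1057),speed=.03,max_force=14); bot.wait(.2); p=bot.current_ee_pos(); f=bot.current_ft_force()
print(h,(p[:2]-SEAT)@MA,p[2],f,f[:2]@MA,np.round(bot.current_wrist_torque(),2))
S,d=camera("scene"); c=cloud("scene",d); I=S.astype(int)
# rim front-face / wheel dark points: axial coords
def rep(c,I):
    m=(I.mean(-1)<95)&(I.max(-1)-I.min(-1)<25); a=(c[...,:2]-SEAT)@MA; l=(c[...,:2]-SEAT)@n_; z=c[...,2]
    r=np.hypot(l,z-.1); k=m&(r>.035)&(r<.053)&(z<.14)&(a>-.08)&(a<.02); print(k.sum(),"rim axial pct",np.round(np.percentile(a[k],[5,25,50,75,95]),4))
rep(c,I); rep(cloud("scene",np.load("scene3.npy")),np.load("scene3p.npy").astype(int)); st()
```

```text
True -0.03776106765593529 0.10498578135275416 [-2.59866801 -0.5262565   5.19350135] -2.394163489738652 [-0.18  0.33  0.  ]
398 rim axial pct [-0.0468 -0.0174 -0.0117 -0.0037  0.0078]
326 rim axial pct [-0.0597 -0.0573 -0.0525 -0.0458  0.0096]
 t 31.48 p [0.5635 0.0378 0.105 ] F [-2.4 -0.6  5.7] gap 0.0441 grip 64.8
```

Run:
```python
from h import *
B=lambda s,z:np.r_[SEAT+s*MA,z]
for z in(.1045,.1057):
    bot.move_linear(B(-.0385,z),speed=.03); 
    h=bot.move_linear(B(-.030,z),speed=.03,max_force=25); p=bot.current_ee_pos();f=bot.current_ft_force()
    print(h,round((p[:2]-SEAT)@MA,4),round(p[2],4),"ax",f[:2]@MA,f[2])
bot.move_linear(B(-.0375,.1045),speed=.03); st("relax")
bot.ungrasp(); st("open"); bot.move_linear(B(-.0375,.25),speed=.2); bot.move_linear(B(-.15,.25),speed=.25)
from m import proj
def rep(S,d):
    I=S.astype(int);c=cloud("scene",d);m=(I.mean(-1)<95)&(I.max(-1)-I.min(-1)<25); a=(c[...,:2]-SEAT)@MA; l=(c[...,:2]-SEAT)@n_; z=c[...,2]
    r=np.hypot(l,z-.0987)
    k=m&(r>.025)&(r<.047)&(a>-.09)&(a<.02); h,e=np.histogram(a[k],np.arange(-.09,.021,.004)); print("face",dict(zip((e[:-1]*1e3).round().astype(int).tolist(),h.tolist())))
    k=m&(r<.021)&(a<-.03)&(a>-.11); print("boss front",k.sum(),np.round(np.percentile(a[k],[10,30,50,70]),4),np.round(np.polyfit(z[k],a[k],1),3))
S,d=camera("scene"); rep(S,d); rep(np.load("scene3p.npy"),np.load("scene3.npy")); st()
```

```text
True -0.0377 0.1047 ax -3.856194748998931 6.484574167486656
True -0.0376 0.1049 ax -4.6551668400267605 7.042445517976029
relax t 32.7 p [0.5636 0.0377 0.105 ] F [-5.7 -1.   4. ] gap 0.0443 grip 64.8
open t 33.19 p [0.5639 0.0379 0.1045] F [ 1.4 -0.6  0.4] gap 0.0854 grip 0.0
face {-90: 0, -86: 0, -82: 0, -78: 0, -74: 0, -70: 0, -66: 1, -62: 0, -58: 0, -54: 0, -50: 7, -46: 4, -42: 6, -38: 2, -34: 7, -30: 8, -26: 7, -22: 12, -18: 71, -14: 25, -10: 5, -6: 5, -2: 3, 2: 20, 6: 53, 10: 0, 14: 1}
boss front 69 [-0.0725 -0.0556 -0.0503 -0.0449] [ 0.195 -0.072]
face {-90: 3, -86: 1, -82: 5, -78: 5, -74: 5, -70: 7, -66: 7, -62: 49, -58: 43, -54: 13, -50: 9, -46: 7, -42: 0, -38: 0, -34: 0, -30: 0, -26: 0, -22: 0, -18: 0, -14: 0, -10: 0, -6: 0, -2: 0, 2: 18, 6: 24, 10: 1, 14: 0}
boss front 119 [-0.0933 -0.0907 -0.0791 -0.0679] [ 0.424 -0.116]
 t 34.72 p [0.4552 0.0648 0.2495] F [ 0.6 -0.3 -0.2] gap 0.0857 grip 0.0
```

Run:
```python
from h import *
for n in("scene","scene","scene"):
    S,d=camera(n); I=S.astype(int);c=cloud(n,d);m=(I.mean(-1)<95)&(I.max(-1)-I.min(-1)<25)
    a=(c[...,:2]-SEAT)@MA; l=(c[...,:2]-SEAT)@n_; z=c[...,2]; r=np.hypot(l,z-.0987)
    k=m&(r>.03)&(r<.046)&(a>-.023)&(a<-.010)
    A=np.c_[np.ones(k.sum()),l[k],z[k]-.0987]; s=np.linalg.lstsq(A,a[k],rcond=None)[0]
    print("rim face",k.sum(),np.median(a[k]),"plane",np.round(s,4))
    f=(~m)&(np.hypot(l,z-.1)<.05)&(a>.002)&(a<.014)&(I.mean(-1)>95); print("flange",f.sum(),np.median(a[f]))
    b=m&(r<.021)&(a<-.044)&(a>-.056); print("boss front",b.sum(),np.median(a[b]))
```

```text
rim face 82 -0.01644068920980252 plane [-0.0159  0.0275  0.0072]
flange 111 0.008114179071671385
boss front 26 -0.05085203653790613
rim face 84 -0.01645297229372052 plane [-0.0158  0.0323  0.0034]
flange 116 0.008164189758154718
boss front 24 -0.05088790580707914
rim face 83 -0.016600980100154386 plane [-0.0159  0.0342  0.0031]
flange 108 0.007951025526001364
boss front 31 -0.05026620413096334
```

Rim face at −16.5 mm (−16 expected), flange at +8.1 mm (+8 expected) and boss front at −50.6 mm (−50 expected), with about 2° of tilt. The hub is home, so I'm handing in.

```bash
python3 -c "
from plant import bot
print(bot.close_job(),bot.current_clock())"
```

```text
the job is handed in; nothing more can be done
the job is handed in; nothing more can be done
```

The key is in the shaft slot, the handwheel is over it with its hub about 0.5 mm from the collar by camera, both are let go, and I handed the job in at about 35 s of 64 s; no verdict came back.

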